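# Check the heating stage, set its clamp nut and hold it

## Task

Pick up the bar-shaped infrared thermometer, point its nose at the side of the copper block on the heating stage from about 5 cm away and keep it steady there for a second or two without touching the stage, then lay it back flat on the rubber mat (set it down, do not drop it). Then thread the knurled nut on top of the block down (clockwise seen from above) until it bottoms out, back it off a quarter turn so that the block can expand, and finish there still gripping the nut: do not let go of it. Leave the other things lying on the bench where they are.

Things in the scene. Friction and masses are not known exactly. Their poses are not given: they have to be found in the camera images.
- thermometer: Loose bar-shaped grey infrared thermometer, 0.1 to 0.2 kg, lying flat on the mat at the start: body 100 long (its x) x 34 wide (its y) x 30 high (z), with a round black nose (24 diameter, 10 long) on its +x end and a dark display and a small button on top. Origin: centre of the body's underside. It looks along +x; grip it across its 34 mm width.
- nose (a point): Tip of the thermometer's nose, 60 mm ahead of its origin (+x) and 15 mm above its underside. Axes as the thermometer's: it looks along +x.
- mat: Black rubber mat, fixed, 240 (its x) x 200 (y) x 3 thick. Origin: centre of its underside. The lens cap lies on it too, near the corner at its -x, +y.
- hot_stage: Heating stage bolted to the bench: steel base 110 x 110, four posts, black plate 100 x 100 with its top 80 above the bench, and on it a copper block 54 x 54 x 30 (80 to 110 above the bench). A micrometer (up to 18 thick) sticks out 43 from the plate's +x edge, 62 above the bench. Origin: centre of the base's underside; z up; it is yawed up to 30 degrees.
- block_center (a point): Centre of the copper block, 95 above the bench. Axes as the stage's. A 10 mm stud rises through it to 150 above the bench, with a washer (28 diameter, top at 112) on the block and the knurled nut over it.
- nut: Round knurled aluminium nut, 36 to 38 diameter, 24 high, with a dark index line along its +x on its top. Origin: centre of its underside, on the stud's axis, 112 above the bench when bottomed out, up to 3.8 higher at the start, already caught on the thread. Gripped from above at any yaw; the stud ends 14 above the bottomed nut's top.
- nut_turn (a joint): Turn of the nut, rad: grows clockwise seen from above (tightening). Starts between 0.45 and 1.4; 3.4 = bottomed out, a hard stop. The nut sinks 8 mm a turn (1.27 mm per rad). Light friction (0.06 N m) keeps it where it is left.
- tape_roll: Bystander: roll of paper tape, 68 diameter, 18 high, lying flat between stage and mat, nearer the robot. Origin: centre of its underside.
- screwdriver: Bystander: screwdriver 160 long with a red handle, lying between stage and mat. Origin: centre of its underside.
- lens_cap: Bystander: flat white lens cap, 32 diameter, 10 high, on the mat. Origin: centre of its underside.
- spare_nut: Bystander: small brass round, 22 diameter, 12 high, just beside the stage. Origin: centre of its underside.
- optic_post: Bystander: standing steel post, 13 diameter, 60 high, near the stage's far side. Origin: centre of its underside.
- small_box: Bystander: flat yellow box 70 x 50 x 20, beyond the screwdriver. Origin: centre of its underside.
Not all that is in view belongs to the job. Of the things that look like the thermometer, the smaller one is meant.

How it is judged:
By the outcome, as a careful person would: the job done as asked, in the order asked, and still so for the second after the job is handed in, while the arm keeps its last pose, push and grip.
It also fails if it takes over 72 s, if anything falls off the work surface, if the arm or the gripper's body presses on something with over 40 N, if the wrist force passes 120 N, or if a joint passes its speed limit or range.

## Robot

A 6-joint arm with a two-finger parallel gripper is mounted at the origin on the work surface. World frame = base frame: x ahead of the robot, y to its left, z up, the work surface at z = 0. Lengths are in mm, angles in rad, forces in N, time in s.
With the tool pointing down it reaches from about 400 to 825 mm from the base axis. Payload 7 kg.
Tool frame: the origin (TCP) lies at the very end of the fingers, on their centre line; the grasp point (between the pads) lies 19 mm behind it; z points along the fingers, y is the direction in which the jaws open and shut (so a half turn about z gives the same grasp; the last joint's range is limited). The gripper opens to 88 mm and grips with 3 to 60 N. Pads are 19 mm wide; open, the fingers measure 130 mm over their backs; the gripper's body (78 mm by 193 mm) begins 47 mm behind the grasp point.
Start: joints at [1.418, 0.359, 0.012, 0, -1.224, -0.288], TCP at [288.003, 610.45, 226.561] pointing down, gripper open.
Joint ranges: [-3.07, 3.07], [-1.43, 2.12], [-1.02, 1.25], [-3.03, 1.67], [-3.05, -0], [-3.03, 3.03]. Speed limits (rad/s): [2.39, 2.39, 3.01, 3.14, 3.14, 3.14].

## Interface

Orientations are given as a unit quaternion [x, y, z, w].
In Python, from plant import bot gives the robot as it stands. Calls block until the motion is done:
- bot.move_ptp(position, orientation): joint-space move of the TCP to a pose.
- bot.line_to(position, velocity=150, ori=None): straight line of the TCP; ori=None keeps the orientation; velocity is the mean speed in mm/s.
- bot.move_joints(angles): joint-space move.
- bot.move_gripper(opening, force=None): finger opening in mm; force is the grip in N (None keeps the last); returns when the fingers have stopped.
- bot.pause(seconds).
- bot.solve_ik(position, orientation): joint angles nearest the present ones, or None.
- bot.read_state(): the state.
- bot.camera(name): name is "scene" or "top" or "wrist"; returns the picture (384x512x3 uint8, red, green, blue); there is no depth.
- bot.get_calibration(name): a dict with "fx", "fy", "cx", "cy" (pixels), "view" (4x4, takes a point from world to camera coordinates); the wrist camera has in their place "T_tool_cam" (4x4, takes a point from camera to tool coordinates, whose origin is the TCP and whose axes are the flange's). Camera axes: x right, y up, looking along -z (the intrinsics and any distortion apply to the point x, -y, -z); pixel columns grow to the right and rows downward; lengths in mm; the calibration is good to about 2 mm. A picture is of the moment at which its call begins: read the wrist's pose just before it. get_calibration takes no time and is no camera call.
A pose or a line that the arm cannot do raises bot.Unreachable and nothing moves.
- bot.close_job(): hands the job in, once; it reports no verdict.
The state is a dict: "t": time; "joint_pos": joint angles; "qvel": joint speeds; "tau": joint torques, N m; "tcp_pos": TCP position; "eef_rot": TCP orientation; "contact_force": force on the tool from outside, world axes, zero at the start; "moment": the same for the moment, N m; "width": finger opening in mm.
Only numpy, scipy, OpenCV 4.12 (cv2) and the standard library are available. Lean on these libraries where they do the work, as an engineer would, in place of code of your own. Each camera call takes 0.05 s, during which the arm holds its last target. There are 200 camera calls.

## Working session

There is one attempt and no reset: what is moved stays moved. The work goes in short steps, each a Python script; the robot and the scene stay as the last script left them, time stands still between calls to the robot, and variables do not carry over. Pictures are saved under pics/ and viewed, on a budget of 10 in all, crops included, one or two more only if the job needs it, and the job is handed in when it is done.

```bash
ls; mkdir -p pics; python3 - <<'E'
from plant import bot
import cv2, numpy as np
for n in ["scene","top"]:
    im=bot.camera(n); cv2.imwrite(f"pics/{n}0.png",cv2.resize(im[:,:,::-1],(800,600),interpolation=cv2.INTER_CUBIC))
    print(n,bot.get_calibration(n))
print(bot.get_calibration("wrist"))
s=bot.read_state();print(s)
E
```

```text
pics
scene {'fx': 405.40615274896925, 'fy': 405.40615274896925, 'cx': 256.8159717725135, 'cy': 187.75086065349606, 'view': array([[-1.19209467e-01,  9.92662293e-01,  2.02651229e-02,
         3.84913690e+01],
       [-7.03608613e-01, -9.88623292e-02,  7.03676885e-01,
         3.52397851e+02],
       [ 7.00516968e-01,  6.96262315e-02,  7.10231065e-01,
        -1.35049016e+03],
       [ 0.00000000e+00,  0.00000000e+00,  0.00000000e+00,
         1.00000000e+00]])}
top {'fx': 365.7403503442605, 'fy': 365.7403503442605, 'cx': 257.0365594949286, 'cy': 193.3587748638576, 'view': array([[ 1.18141819e-02, -9.99762505e-01,  1.83128112e-02,
         1.85558841e+01],
       [ 9.96147618e-01,  1.33589892e-02,  8.66686876e-02,
        -5.98069314e+02],
       [-8.68927448e-02,  1.72183436e-02,  9.96068863e-01,
        -8.28784200e+02],
       [ 0.00000000e+00,  0.00000000e+00,  0.00000000e+00,
         1.00000000e+00]])}
{'fx': 272.7479792712447, 'fy': 272.7479792712447, 'cx': 254.0554770998938, 'cy': 194.99351429476158, 'T_tool_cam': array([[ 5.81045539e-04,  9.64737265e-01,  2.63214117e-01,
     
[... 247 characters left out ...]
0,
         1.00000000e+00]])}
{'t': 0.1, 'joint_pos': array([ 1.41810836e+00,  3.59337408e-01,  1.11976356e-02, -3.22889049e-04,
       -1.22411577e+00, -2.88127048e-01]), 'qvel': array([-0.00051302, -0.00194841,  0.00343717,  0.00068858, -0.00096949,
        0.00083332]), 'tau': array([-1.57545488e-03, -5.84160519e+01,  2.93751150e+01,  7.01539367e+00,
        1.01811503e-02, -4.97442488e-05]), 'tcp_pos': array([287.82588223, 610.09138525, 225.72000021]), 'eef_rot': array([ 9.75796148e-01, -2.18680866e-01, -1.02080728e-04,  7.38204843e-04]), 'contact_force': array([ 0.4493882 , -0.21679637,  0.84969167]), 'moment': array([-0.04112105, -0.01498369, -0.03576682]), 'width': 87.39129488350949}
```

View pics/top0.png

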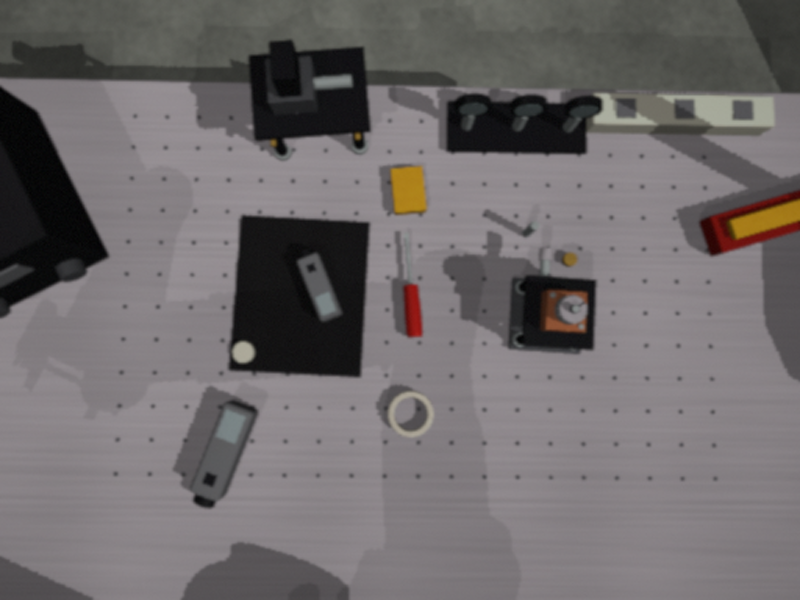

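View pics/scene0.png

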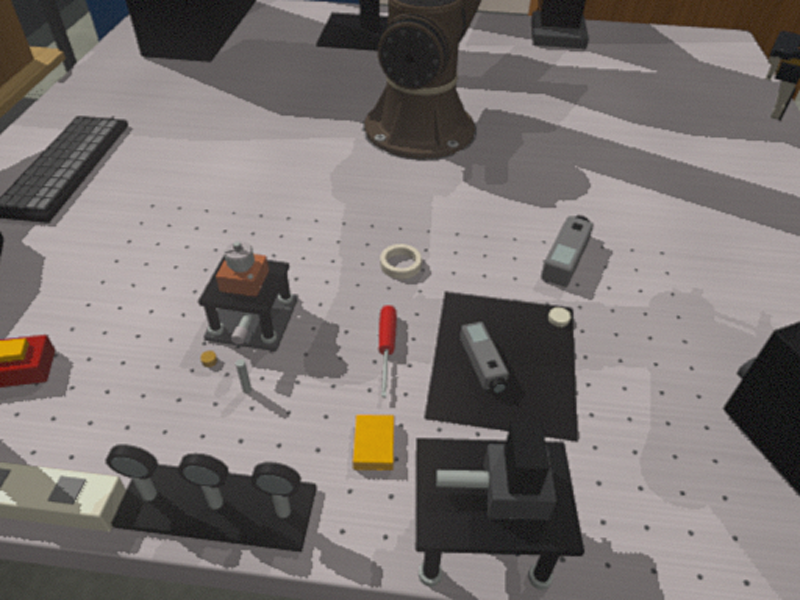

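The top view (800x600) shows the small thermometer on the mat, with its display near (325,305) and its nose near (303,250). The stage is near (555,312), with the nut at (572,310) and the micrometer pointing up the image. The larger look-alike is off the mat at (225,452). Next I'll convert the coarse positions and look from near.

```bash
cat > h.py <<'E'
from plant import bot
import cv2, numpy as np
from scipy.spatial.transform import Rotation as R
def q(psi): return [np.cos(psi/2),np.sin(psi/2),0,0]   # tool down, tool x at yaw psi
def campose(name, st=None):
    c=bot.get_calibration(name)
    if name!="wrist": T=np.linalg.inv(c["view"])
    else:
        W=np.eye(4);W[:3,:3]=R.from_quat(st["eef_rot"]).as_matrix();W[:3,3]=st["tcp_pos"];T=W@c["T_tool_cam"]
    return c,T
def pix2w(name,u,v,z,st=None):
    c,T=campose(name,st)
    d=T[:3,:3]@np.array([(u-c["cx"])/c["fx"],-(v-c["cy"])/c["fy"],-1.])
    return T[:3,3]+d*(z-T[2,3])/d[2]
def w2pix(name,p,st=None):
    c,T=campose(name,st)
    x=np.linalg.inv(T)@np.append(p,1.)
    return c["cx"]-c["fx"]*x[0]/x[2], c["cy"]+c["fy"]*x[1]/x[2]
def snap(name,f,crop=None,k=1.5625):
    st=bot.read_state(); im=bot.camera(name)[:,:,::-1]
    np.save(f"pics/{f}.npy",np.array([*st["tcp_pos"],*st["eef_rot"]]))
    if crop: x,y,w,h_=crop; im=im[y:y+h_,x:x+w]
    cv2.imwrite(f"pics/{f}.png",cv2.resize(im,None,fx=k,fy=k,interpolation=cv2.INTER_CUBIC)); return st
def load(f):
    a=np.load(f"pics/{f}.npy"); return dict(tcp_pos=a[:3],eef_rot=a[3:])
E
python3 - <<'E'
from h import *
k=1.5625
for n,u,v,z in [("th back",332,318,33),("th front",306,253,33),("matTL",241,216,3),("matTR",369,223,3),("matBR",360,376,3),("matBL",231,369,3),
 ("nut",571,304,140),("plTL",526,276,80),("plTR",596,281,80),("plBR",593,349,80),("plBL",524,345,80),("bTL",545,290,110),("bBL",541,330,110),("bBR",588,332,110),("cap",243,352,13)]:
    print(n,pix2w("top",u/k,v/k,z).round(1))
E
```

```text
th back [572.3 128.7  33. ]
th front [668.7 169.5  33. ]
matTL [730.2 275.9   3. ]
matTR [722.4  77.8   3. ]
matBR [486.5  87.5   3. ]
matBL [494.8 282.5   3. ]
nut [ 588.3 -192.4  140. ]
plTL [ 632.4 -148.1   80. ]
plTR [ 626.7 -247.4   80. ]
plBR [ 530.8 -241.5   80. ]
plBL [ 535.2 -144.6   80. ]
bTL [ 609.6 -166.7  110. ]
bBL [ 555.2 -160.8  110. ]
bBR [ 553.3 -224.5  110. ]
cap [520.7 262.8  13. ]
```

```bash
python3 - <<'E'
from h import *
def t(n,p,psi):
    s=bot.solve_ik(p,q(psi)); print(n,round(psi,2),None if s is None else np.round(s,2))
for d in (0,np.pi):
    t("view",[620,149,120],.4+d); t("pick",[620,149,6],.4+d); t("A",[590,-58,86],-1.63+d);t("B",[445,-188,86],-.05+d)
for p in np.arange(-3,3.2,.5): t("nut",[585,-194,118],p)
st=bot.read_state()
bot.move_ptp([620,149,130],q(.4))
bot.pause(.3)
print(bot.read_state()["t"]); s=snap("wrist","w1"); print(s["tcp_pos"],s["eef_rot"])
E
```

```text
view 0.4 [ 0.54  0.38 -0.21  0.   -0.98  1.43]
pick 0.4 [ 0.54  0.51 -0.31  0.   -0.75  1.43]
A -1.63 [ 0.23  0.35 -0.35  0.   -0.87 -0.29]
B -0.05 [ 0.01  0.19 -0.59  0.   -0.79  1.51]
view 3.54 [ 0.54  0.38 -0.21  0.   -0.98 -1.71]
pick 3.54 [ 0.54  0.51 -0.31  0.   -0.75 -1.71]
A 1.51 [ 0.23  0.35 -0.35  0.   -0.87  2.85]
B 3.09 [ 0.01  0.19 -0.59  0.   -0.79 -1.63]
nut -3.0 [-0.    0.35 -0.26  0.   -0.96 -1.43]
nut -2.5 [-0.    0.35 -0.26  0.   -0.96 -0.93]
nut -2.0 [-0.    0.35 -0.26  0.   -0.96 -0.43]
nut -1.5 [-0.    0.35 -0.26  0.   -0.96  0.07]
nut -1.0 [-0.    0.35 -0.26  0.   -0.96  0.57]
nut -0.5 [-0.    0.35 -0.26  0.   -0.96  1.07]
nut 0.0 [-0.    0.35 -0.26  0.   -0.96  1.57]
nut 0.5 [-0.    0.35 -0.26  0.   -0.96  2.07]
nut 1.0 [-0.    0.35 -0.26  0.   -0.96  2.57]
nut 1.5 None
nut 2.0 [-0.    0.35 -0.26  0.   -0.96 -2.71]
nut 2.5 [-0.    0.35 -0.26  0.   -0.96 -2.21]
nut 3.0 [-0.    0.35 -0.26  0.   -0.96 -1.71]
2.475
[619.9316078  149.45304041 130.0290077 ] [ 9.80014294e-01  1.98927075e-01  3.83214334e-05 -1.81396269e-05]
```

View pics/w1.png

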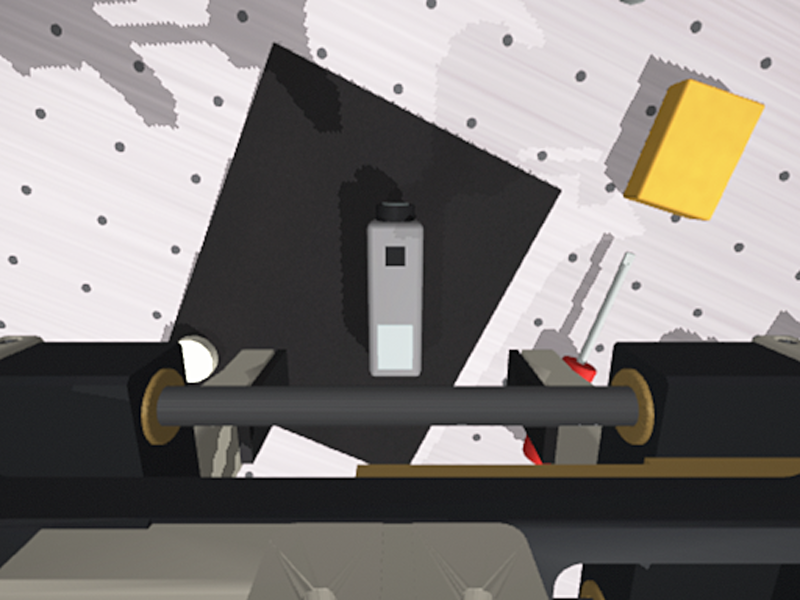

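```bash
python3 - <<'E'
from h import *
k=1.5625; s=load("w1")
f=pix2w("wrist",396/k,223/k,33,s); b=pix2w("wrist",395.5/k,376/k,33,s)
print(f,b,np.linalg.norm(f-b),(f+b)/2,np.arctan2(*(f-b)[1::-1]))
l=pix2w("wrist",369/k,300/k,33,s); r=pix2w("wrist",422/k,300/k,33,s);print(np.linalg.norm(l-r),(l+r)/2)
E
```

```text
[666.46058403 170.78465556  33.        ] [576.10668098 132.88191567  33.        ] 97.98186305201955 [621.28363251 151.83328561  33.        ] 0.39719609101156383
32.79021160579686 [623.12909149 152.77481568  33.        ]
```

```bash
python3 - <<'E'
from h import *
P=[621.5,152,0]; Q=q(.397)
bot.move_gripper(70)
bot.line_to([P[0],P[1],30],150,Q); bot.line_to([P[0],P[1],7.5],50)
s=bot.read_state(); print(s["tcp_pos"],s["contact_force"])
bot.move_gripper(20,25); s=bot.read_state(); print(s["width"],s["contact_force"],s["t"])
bot.line_to([P[0],P[1],140],150)
s=bot.read_state(); print(s["width"],s["contact_force"],s["t"])
bot.move_ptp([592,-28,130],q(-1.63))
bot.pause(.2); s=snap("wrist","w2"); print(s["tcp_pos"],s["width"],s["t"])
E
```

```text
[621.43517696 151.91698691   7.2615952 ] [ 0.49577598 -0.02939911  0.32632807]
33.67772951613028 [-0.18791349  0.13586854  0.8012086 ] 5.1833
33.58860784011333 [ 0.24516686 -0.71577199 -1.90581994] 6.2167
[592.10495246 -27.65367196 129.94580299] 33.8054847863599 7.975
```

View pics/w2.png

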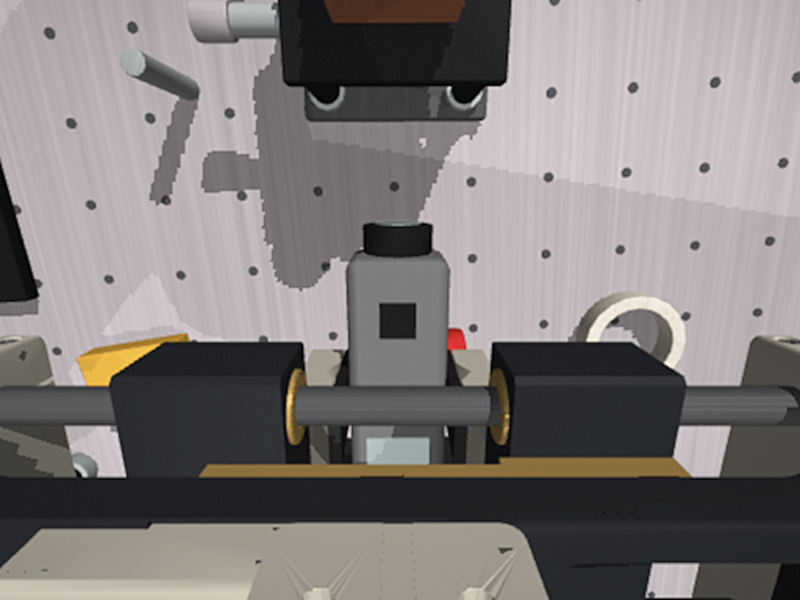

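```bash
python3 - <<'E'
from h import *
k=1.5625; s=load("w2"); T=s["tcp_pos"]
a=pix2w("wrist",284/k,82/k,80,s); b=pix2w("wrist",508/k,82/k,80,s); n=pix2w("wrist",398/k,226/k,T[2]+22,s)
d=(b-a)/np.linalg.norm(b-a); print(a,b,np.linalg.norm(b-a),"dir",np.arctan2(d[1],d[0]))
print("block edge",pix2w("wrist",326/k,21/k,110,s),pix2w("wrist",464/k,21/k,110,s))
print("nose",n,np.linalg.norm((n-T)[:2]), np.arctan2(*(n-T)[1::-1]))
E
```

```text
[ 635.03734169 -145.65647205   80.        ] [ 535.98560355 -139.93897409   80.        ] 99.21661459964189 dir 3.0839342949607955
block edge [ 610.27084589 -157.98119275  110.        ] [ 559.77290997 -155.06783686  110.        ]
nose [588.06292078 -85.95888447 151.94580299] 58.445152291239175 -1.640010977986048
```

```bash
python3 - <<'E'
from h import *
bot.line_to([590.5,-56.5,84.3],60,q(-1.6285))
s=bot.read_state(); print(s["tcp_pos"],s["width"],s["contact_force"],s["t"])
bot.pause(2.5)
s=snap("wrist","w3"); snap("scene","s3",(100,120,240,180),3.3)
print(s["tcp_pos"],np.abs(s["qvel"]).max(),s["t"])
E
```

```text
[590.8567851  -56.37065569  84.65699702] 33.753808273756185 [-0.53251528  0.36333039 -1.26221985] 9.075
[590.47957039 -56.49895651  84.27976658] 0.002072717828959351 11.575
```

View pics/s3.png

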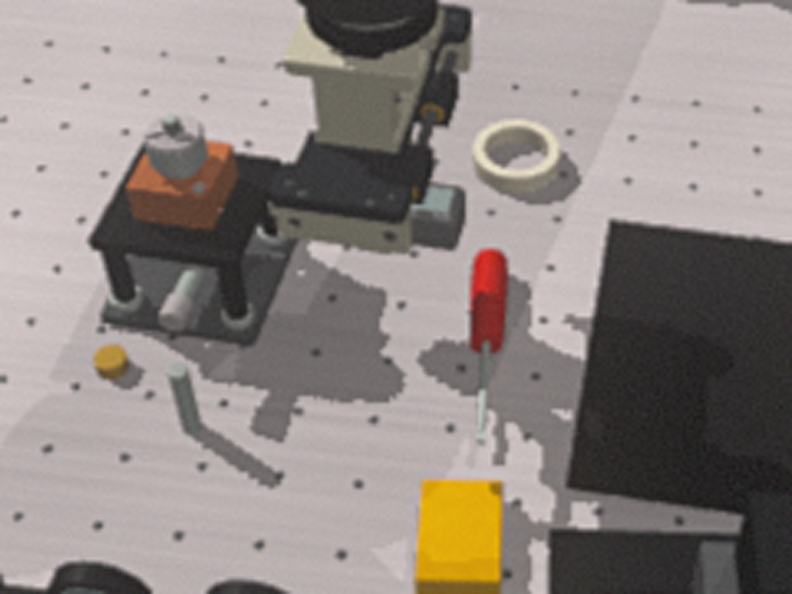

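The scene crop shows the gripper beside the stage with the thermometer hidden behind it, clear of the plate at (240,240). I'll check the gap in the wrist picture I already have.

View pics/w3.png

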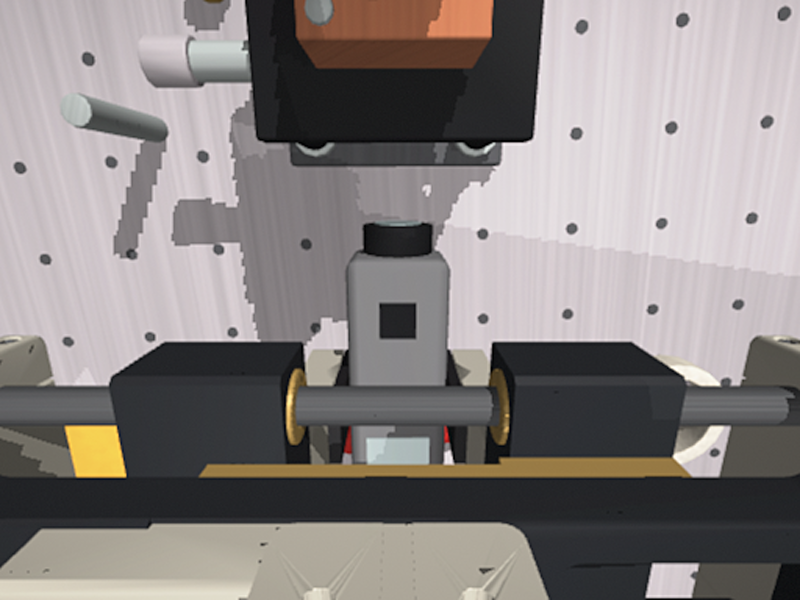

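```bash
python3 - <<'E'
from h import *
k=1.5625; s=load("w3"); T=s["tcp_pos"]
ax=np.array([np.cos(-1.6285),np.sin(-1.6285)])
for u,v,z in [(398,68,80),(395,38,110),(398,225,106.5),(398,139,80)]:
    p=pix2w("wrist",u/k,v/k,z,s); print(p.round(1),"ahead of TCP",((p-T)[:2]@ax).round(1),"side",np.cross(ax,(p-T)[:2]).round(1))
s0=load("w1"); 
E
```

```text
[ 583.5 -166.    80. ] ahead of TCP 109.7 side -0.6
[ 584.4 -166.1  110. ] ahead of TCP 109.8 side 0.3
[ 586.5 -115.1  106.5] ahead of TCP 58.8 side -0.6
[ 584.8 -143.2   80. ] ahead of TCP 86.9 side -0.7<stdin>:5: DeprecationWarning: Arrays of 2-dimensional vectors are deprecated. Use arrays of 3-dimensional vectors instead. (deprecated in NumPy 2.0)
```

The nose is about 51 mm from the block face, centred to within 1 mm, and it held steady for 2.5 s. Now I'll put it back.

```bash
python3 - <<'E'
from h import *
bot.line_to([592,-28,130],100)
P=[621.5,152]
bot.move_ptp([*P,120],q(.397))
bot.line_to([*P,20],120); bot.line_to([*P,7.2],20); bot.pause(.3)
s=bot.read_state(); print(s["tcp_pos"],s["width"],s["contact_force"],s["t"])
bot.move_gripper(50); bot.move_gripper(70)
bot.line_to([*P,130],150); bot.pause(.2)
snap("wrist","w4")
bot.move_ptp([582.6,-192.7,210],q(1.03)); bot.pause(.3)
s=snap("wrist","w5"); print(s["tcp_pos"],s["joint_pos"],s["t"])
a=cv2.imread("pics/w4.png")[150:450,150:650]; b=cv2.imread("pics/w5.png")[0:480,150:650]
cv2.imwrite("pics/c45.png",cv2.resize(np.vstack([a[:230],b[100:480]]),(500,610))[:600])
cv2.imwrite("pics/w45.png",np.hstack([a[:300,150:350],cv2.resize(b,(500,480))[:300]]) if 0 else b)
E
```

```text
[621.26045477 151.86538244   7.54080436] 33.709516946724726 [-3.28850258 -0.35931114  5.26243781] 15.9917
[ 582.81244252 -192.03711836  209.76485477] [-4.16245831e-04  2.70056860e-01 -1.54078906e-01 -1.59359866e-05
 -1.14699813e+00  2.60211050e+00] 19.9917
```

View pics/w4.png

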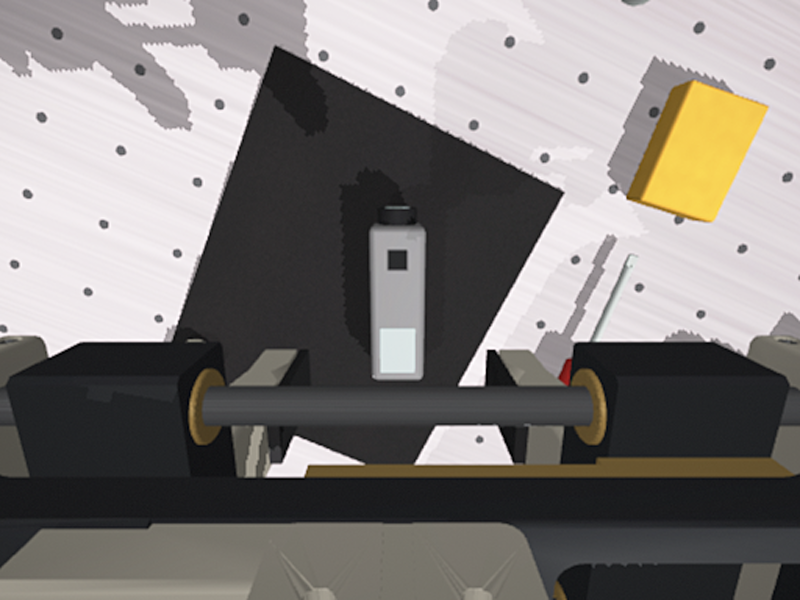

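View pics/w5.png

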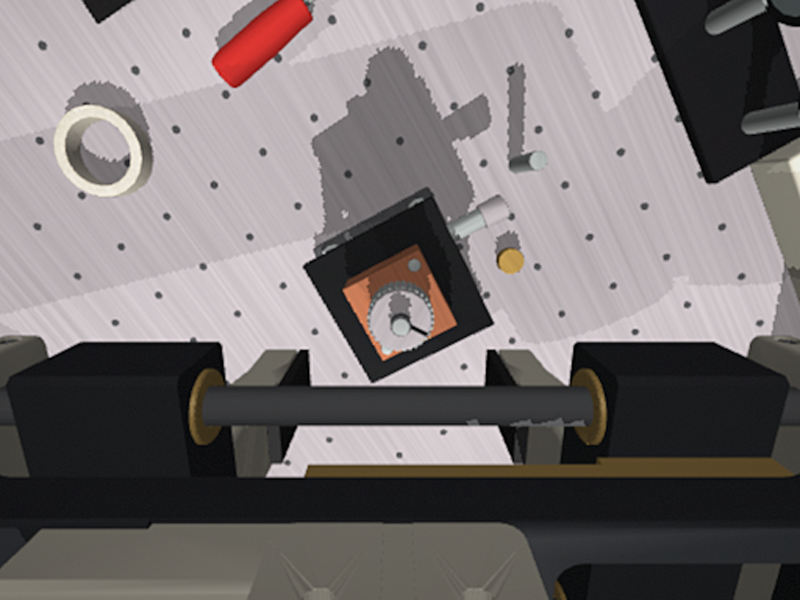

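```bash
python3 - <<'E'
from h import *
k=1.5625; s=load("w5"); s3=load("w3")
for n,u,v,z in [("stud",400,326,150),("nut",402,319,138.5),("line end",427,334,138.5)]: print(n,pix2w("wrist",u/k,v/k,z,s).round(1))
for z in (110,113,116,120,125): print(z,pix2w("wrist",415/k,265/k,z,s).round(1),pix2w("wrist",318/k,9/k,z,s3).round(1))
im=cv2.imread("pics/w5.png")[220:370,330:490]; cv2.imwrite("pics/c5.png",cv2.resize(im,None,fx=4,fy=4,interpolation=cv2.INTER_CUBIC))
E
```

```text
stud [ 583.7 -192.5  150. ]
nut [ 584.9 -192.8  138.5]
line end [ 592.5 -207.7  138.5]
110 [ 605.1 -174.9  110. ] [ 605.7 -175.7  110. ]
113 [ 605.3 -174.4  113. ] [ 605.3 -174.6  113. ]
116 [ 605.4 -173.9  116. ] [ 604.8 -173.5  116. ]
120 [ 605.7 -173.2  120. ] [ 604.3 -172.1  120. ]
125 [ 605.9 -172.3  125. ] [ 603.6 -170.3  125. ]
```

View pics/c5.png

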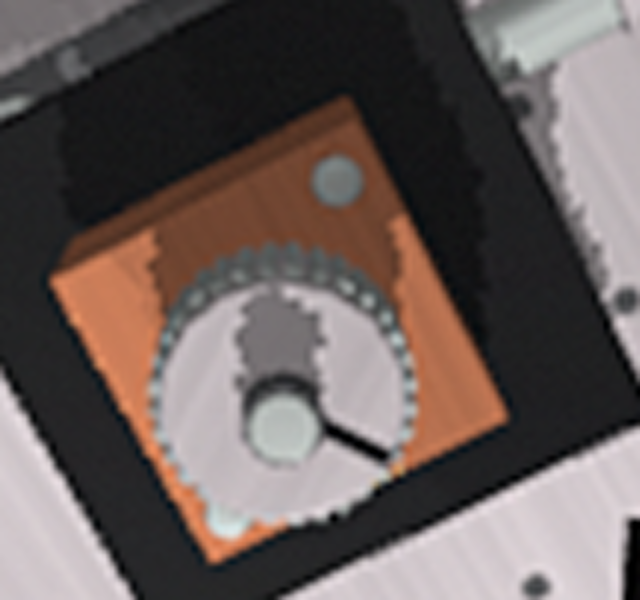

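The crop shows the index line from the nut's centre (283,403) to (388,457), a world yaw of about -1.10, so the turn is about 1.04 if zero is along the stage's +x. That predicts about 2.36 rad to the stop. Two low screw heads sit on the block, at about 113 mm, so I'll keep the fingertips at 116 mm or above.

```bash
cat >> h.py <<'E'
C=np.array([583.6,-192.6]); PSI0=1.03; Z0=119.2; LEAD=8/(2*np.pi)
def turn(a):   # a = rad clockwise since the grip
    j=bot.solve_ik([*C,Z0-LEAD*a],q(PSI0-a)); bot.move_joints(j); bot.pause(.1); s=bot.read_state()
    act=2*np.arctan2(s["eef_rot"][1],s["eef_rot"][0]); act=(PSI0-act+np.pi)%(2*np.pi)-np.pi
    print(f"a={a:.3f} act={act:.3f} Mz={s['moment'][2]:.3f} F={s['contact_force'].round(1)} z={s['tcp_pos'][2]:.2f} w={s['width']:.2f} t={s['t']:.2f}",flush=True); return s
E
python3 - <<'E'
from h import *
bot.move_gripper(60)
bot.line_to([*C,150],120,q(PSI0)); bot.line_to([*C,Z0],50); bot.pause(.1)
s=bot.read_state(); print(s["tcp_pos"],s["contact_force"],s["moment"])
bot.move_gripper(30,35); s=bot.read_state(); print(s["width"],s["contact_force"],s["moment"],s["t"])
for a in (.1,.4,.8,1.2):
    s=turn(a)
    if abs(s["moment"][2])>.5: break
E
```

```text
[ 583.84819927 -192.63615839  119.52491395] [ 0.68335958 -0.01986971 -0.08711894] [-0.1468595  -0.06568222  0.01974198]
35.196863078603286 [ 2.01753786 -2.38335908 -1.55162364] [-0.95566669 -0.98852377 -0.00267553] 22.5583
a=0.100 act=0.097 Mz=-0.074 F=[ 3.2 -3.9 -2.2] z=119.30 w=35.19 t=22.91
a=0.400 act=0.397 Mz=-0.065 F=[ 5.2 -5.9 -2.1] z=118.99 w=35.36 t=23.40
a=0.800 act=0.797 Mz=-0.033 F=[ 5.1 -6.5 -3.2] z=118.44 w=35.33 t=23.97
a=1.200 act=1.197 Mz=-0.027 F=[ 5.6 -8.9 -4.1] z=117.98 w=35.19 t=24.53
```

```bash
python3 - <<'E'
from h import *
for a in [1.6,1.9,2.1,2.2]+list(np.arange(2.25,2.66,.05)):
    s=turn(a)
    if abs(s["moment"][2])>.3: break
E
```

```text
a=1.600 act=1.597 Mz=-0.033 F=[  4.6 -10.3  -3.2] z=117.44 w=35.10 t=25.10
a=1.900 act=1.897 Mz=-0.081 F=[  4.5 -10.3  -4.2] z=117.06 w=35.05 t=25.59
a=2.100 act=2.097 Mz=-0.098 F=[  3.9 -11.8  -4. ] z=116.80 w=34.80 t=26.00
a=2.200 act=2.197 Mz=-0.066 F=[  4.2 -12.3  -3.6] z=116.68 w=34.87 t=26.35
a=2.250 act=2.247 Mz=-0.012 F=[  2.8 -10.8  -2.9] z=116.60 w=35.25 t=26.70
a=2.300 act=2.297 Mz=-0.063 F=[  4.  -10.7  -3.1] z=116.55 w=35.56 t=27.05
a=2.350 act=2.347 Mz=-0.089 F=[  3.3 -11.3  -3.3] z=116.50 w=35.15 t=27.40
a=2.400 act=2.397 Mz=-0.031 F=[  3.6 -11.6  -3.7] z=116.39 w=34.90 t=27.75
a=2.450 act=2.446 Mz=0.212 F=[  3.3 -12.5  -3.6] z=116.37 w=35.25 t=28.10
a=2.500 act=2.495 Mz=0.689 F=[ 3.7 -9.7 -1.4] z=116.40 w=35.19 t=28.45
```

Torque rises sharply from a ≈ 2.42, against a predicted 2.36, so the nut has bottomed. Now I'll back off 1.571 rad.

```bash
python3 - <<'E'
from h import *
for a in (2.45,2.40,2.0,1.4,2.422-np.pi/2): s=turn(a)
bot.pause(.3); s=snap("wrist","w6",(150,120,220,190),3.1); print(s["tcp_pos"],s["joint_pos"][5])
snap("scene","s6",(100,150,140,110),5)
E
```

```text
a=2.450 act=2.446 Mz=0.051 F=[ 2.9 -9.9 -1.9] z=116.43 w=35.34 t=28.80
a=2.400 act=2.396 Mz=0.050 F=[ 3.5 -9.6 -2.1] z=116.48 w=35.11 t=29.15
a=2.000 act=1.996 Mz=0.064 F=[ 2.6 -8.9 -2.4] z=116.98 w=35.34 t=29.72
a=1.400 act=1.396 Mz=0.077 F=[ 3.8 -8.  -2.4] z=117.78 w=35.42 t=30.44
a=0.851 act=0.848 Mz=0.051 F=[ 3.8 -7.8 -1.5] z=118.46 w=35.17 t=31.12
[ 584.16839886 -193.58290839  118.45901174] 1.7544919814873903
```

View pics/w6.png

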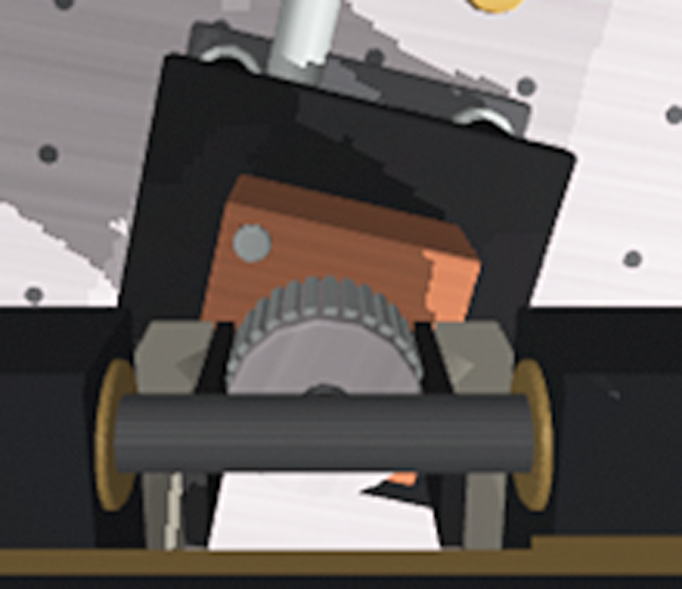

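The wrist crop shows the nut held between the pads. The index line isn't visible: it should point down-right, behind the guide rod near (330,430). I'll check the scene view.

View pics/s6.png

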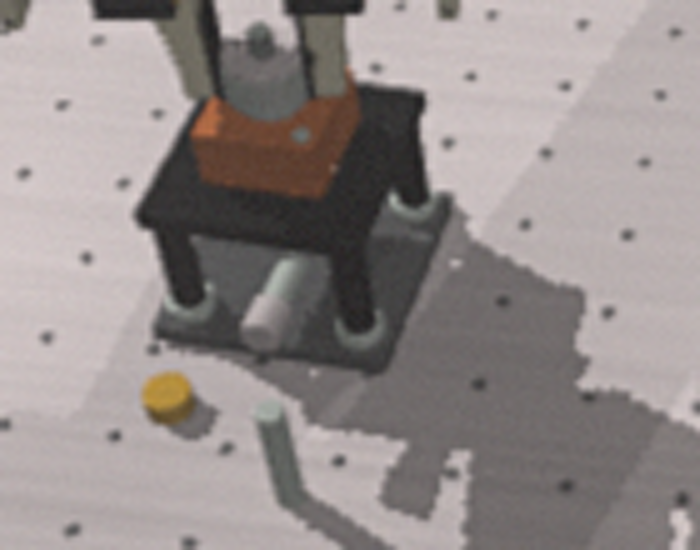

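```bash
python3 - <<'E'
from h import *
s=bot.read_state(); print(s["t"],s["width"],s["moment"],np.abs(s["qvel"]).max())
print(bot.close_job())
E
```

```text
31.525 35.430792540921004 [-2.70815524 -1.3705401   0.05221356] 0.0011132085345708232
the job is handed in; nothing more can be done
None
```

The job is done and handed in at 31.5 s, with the gripper still holding the nut.

- **Thermometer reading:** I held its nose at the +y side of the copper block, level with the block's centre. The wrist picture put the gap at about 51 mm, centred to within 1 mm. It stayed there for 2.5 s with the stage untouched.
- **Setting it down:** I lowered it slowly to the same spot on the mat. The wrist picture afterwards showed it lying flat there; the things visible in that picture had not moved.
- **Nut:** The torque about the stud rose from about 0 to 0.69 N m after 2.42 rad of tightening. The index line had predicted 2.36 rad. I then backed off 1.571 rad from that stop, and I estimate any slip in the grip at no more than 0.02 rad.

**Unconfirmed or odd:**
- I could not see the index line at the end because the gripper hides it, so the final quarter turn rests on the arm's angle and the torque.
- While the nut turned freely, the small torque reading (about ±0.05 N m) had the opposite sign to what thread friction should give. I put this down to sensor bias.
- About 9 N of sideways force stayed on the nut from slight off-centring.

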